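Two turns on the encoder test crank

ROBOT

A 6-joint arm with a two-finger parallel gripper is mounted at the origin on the work surface. World frame = base frame: x ahead of the robot, y to its left, z up, the work surface at z = 0. Lengths are in m, angles in rad, forces in N, time in s.
With the tool pointing down it reaches from about 0.25 to 0.85 m from the base axis. Payload 12.5 kg.
Tool frame: the origin (TCP) lies at the very end of the fingers, on their centre line; the grasp point (between the pads) lies 19 mm behind it; z points along the fingers, y is the direction in which the jaws open and shut (so a half turn about z gives the same grasp; the last joint's range is limited). The gripper opens to 93 mm and grips with 3 to 60 N. Pads are 15 mm wide; open, the fingers measure 128 mm over their backs; the gripper's body (75 mm by 188 mm) begins 65 mm behind the grasp point.
Start: joints at [1.148, 0.351, 1.652, -0, 1.139, -0.085], TCP at [0.182, 0.519, 0.219] pointing down, gripper open.
Joint ranges: [-2.75, 2.75], [-0.79, 2.1], [0.01, 2.65], [-1.57, 4.71], [0.07, 3.14], [-2.87, 2.87]. Speed limits (rad/s): [2.22, 2.22, 2.79, 3.14, 3.14, 3.14].

INTERFACE

Orientations are given as a rotation vector (axis times angle).
In Python, from bench import * gives the robot as it stands. The module is installed in compiled form; this text tells all that it offers. Calls block until the motion is done:
- move_pose(position, orientation): joint-space move of the TCP to a pose.
- move_straight(position, attitude=None, max_speed=0.15, contact_N=None): straight line of the TCP; attitude=None keeps the orientation; max_speed is the mean speed in m/s. With contact_N (N) it stops when the force on the tool has changed by that much, and returns True; else False.
- move_joints(angles): joint-space move.
- command_gripper(opening): opening from 0.0 (shut) to 1.0 (fully open); the grip force is fixed at half the most; returns when the fingers have stopped.
- hold(seconds).
- solve_ik(position, orientation): joint angles nearest the present ones, or None.
- get_state(): the state.
- capture(name): name is "side" or "top"; returns the picture (420x560x3 uint8, red, green, blue); there is no depth.
- camera_info(name): a dict with "intrinsics" (3x3 intrinsics, pixels), "k1" (the pictures are not rectified: a ray, as slopes to the right and down, at radius r is drawn at 1 + k1 r^2 times it, then the intrinsics apply), "rvec" (rotation vector, rad) and "tvec" (3), from world to camera coordinates, as OpenCV has them. Camera axes: x right, y down, z forward; pixel columns grow to the right and rows downward; lengths in m; the calibration is good to about 2 mm. A picture is of the moment at which its call begins. camera_info takes no time and is no camera call.
A pose or a line that the arm cannot do raises PlanningError and nothing moves.
- finish_job(): hands the job in, once; it reports no verdict.
The state is a dict: "clock": time; "joints": joint angles; "dq": joint speeds; "tau": joint torques, N m; "ee_pos": TCP position; "eef_rot": TCP orientation; "wrist_force": force on the tool from outside, world axes, zero at the start; "ft_torque": the same for the moment, N m; "width": opening from 0.0 (shut) to 1.0 (fully open).
Only numpy, scipy, OpenCV 4.12 (cv2) and the standard library are available. Lean on these libraries where they do the work, as an engineer would, in place of code of your own. Each camera call takes 0.05 s, during which the arm holds its last target.

TASK

On the blue encoder test stand, wind the crank with the orange knob exactly two full turns clockwise (seen from above), so that the knob ends where it started, then let go of it and move clear. The pulse counter will be checked against those two turns. Leave the similar crank with the black knob on the grey gear stand alone.

Things in the scene. Friction and masses are not known exactly. Their poses are not given: they have to be found in the camera images.
- crank (a joint): Angle in rad of the crank on the blue encoder stand. It grows as the crank turns clockwise seen from above, does not wrap (one turn adds 6.283) and has no stops within reach of this job. It starts anywhere from -2.5 to 2.5. At 0 the crank arm points to the side of the stand that roughly faces the robot. The crank turns about a vertical axis against light friction (about 3 N at the knob) and stays where it is left.
- crank_knob (a point): Centre (half-way up) of the grip of the orange knob of the blue stand's crank: an upright round knob, 24 mm diameter, 50 mm tall, whose top is 25 mm above this point (152 mm above the table). It stands at the outer end of a flat steel crank arm 55 mm from the crank's axis, and spins freely on its own pin, so a gripper holding it from above can go round without turning. The top of the crank arm lies 29 mm below this point.
- crank_axis (a point): Point on the vertical axis of the orange-knobbed crank, at the same height as the middle of the knob (127 mm above the table); the knob's centre travels on a level circle of 55 mm radius about it. Below it are the crank's steel hub (32 mm diameter, top at 104 mm above the table) and the stand: a blue box 95 x 95 mm, 80 mm tall, on a 130 x 130 mm aluminium plate fixed to the table.
- other_knob (a point): Centre (half-way up) of the black knob on the crank of the grey gear stand, the same size and shape as the blue stand's: a bystander that must not be moved. The two stands may have changed places.
Mind the look-alikes: they are no part of the job. Leave any purple look-alike of the part that bears crank alone.

How it is judged:
By the outcome, as a careful person would: the job done as asked, in the order asked, and still so for the second after the job is handed in, with the robot touching nothing.
It also fails if it takes over 58 s, if anything falls off the work surface, if the arm or the gripper's body presses on something with over 40 N, if the wrist force passes 120 N, or if a joint passes its speed limit or range.

## Working session

There is one attempt and no reset: what is moved stays moved. The work goes in short steps, each a Python script; the robot and the scene stay as the last script left them, time stands still between calls to the robot, and variables do not carry over. Pictures are saved under pics/ and viewed, and the job is handed in when it is done.

```bash
mkdir -p pics; python3 - <<'E'
from bench import *
import cv2
for n in ("side","top"):
    im=capture(n); cv2.imwrite(f"pics/{n}0.png",im[:,:,::-1]); print(n,camera_info(n))
s=get_state(); print(s)
E
```

```text
side {'intrinsics': array([[400.97116219,   0.        , 285.1815122 ],
       [  0.        , 400.97116219, 207.05341709],
       [  0.        ,   0.        ,   1.        ]]), 'k1': -0.06975194347492347, 'rvec': array([ 2.11478832, -0.57454672,  0.33047102]), 'tvec': array([-0.37448365,  0.21425914,  0.58327071])}
top {'intrinsics': array([[455.76963236,   0.        , 280.83419723],
       [  0.        , 455.76963236, 221.9205224 ],
       [  0.        ,   0.        ,   1.        ]]), 'k1': -0.12955523363095875, 'rvec': array([ 2.1378288 , -2.1219567 ,  0.14954656]), 'tvec': array([0.01244435, 0.48515209, 0.96211559])}
{'clock': 0.1, 'joints': array([ 1.14841848e+00,  3.51230444e-01,  1.65233375e+00,  3.47208690e-05,
        1.13909697e+00, -8.46132508e-02]), 'dq': array([ 5.87824837e-05, -2.11882759e-03,  4.40277253e-04,  9.25624950e-04,
       -2.89085169e-04, -6.39501480e-04]), 'tau': array([-2.29453726e-04, -4.98033178e+01, -2.85706723e+01,  7.00067799e-02,
        2.38472025e-02, -3.60287561e-05]), 'ee_pos': array([0.1821099 , 0.51865926, 0.21813894]), 'eef_rot': array([-5.28013232e-01, -3.09659950e+00,  1.61220181e-03]), 'wrist_force': array([-0.86966382, -0.15420087,  0.43999606]), 'ft_torque': array([0.04879595, 0.05366312, 0.01143085]), 'width': 1.0000194082912732}
```

View pics/side0.png

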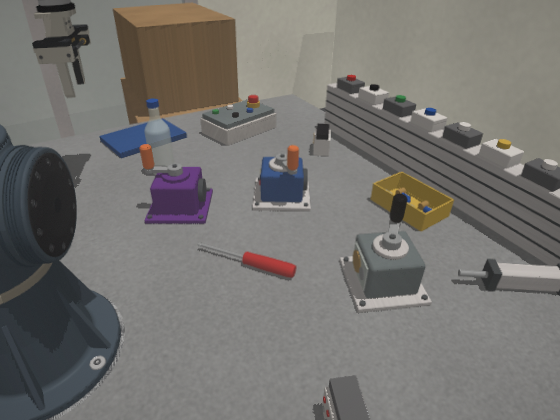

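View pics/top0.png

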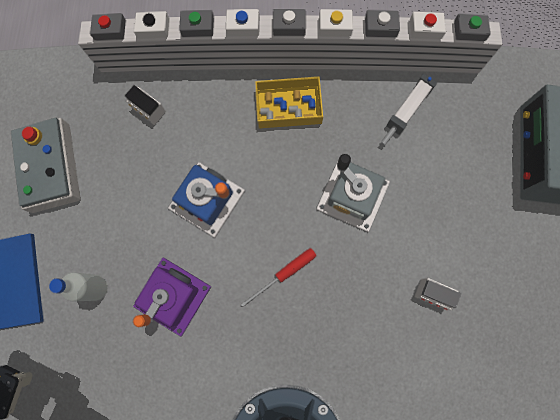

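The side view shows three cranks:
- purple stand, orange knob at (147,157)
- blue stand on an aluminium plate, orange knob at (293,158)
- grey stand, black knob at (398,207)

In the top view they are at (139,321), (221,188) and (344,161). The blue one is the target. I'll confirm it in enlarged crops.

```bash
python3 - <<'E'
import cv2,numpy as np
a=cv2.imread("pics/top0.png")[150:245,160:255]; b=cv2.imread("pics/side0.png")[135:215,240:320]
o=np.hstack([cv2.resize(x,(400,400),interpolation=cv2.INTER_CUBIC) for x in (a,b)])
cv2.imwrite("pics/crop0.png",o)
E
```

```text
(no output)
```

View pics/crop0.png

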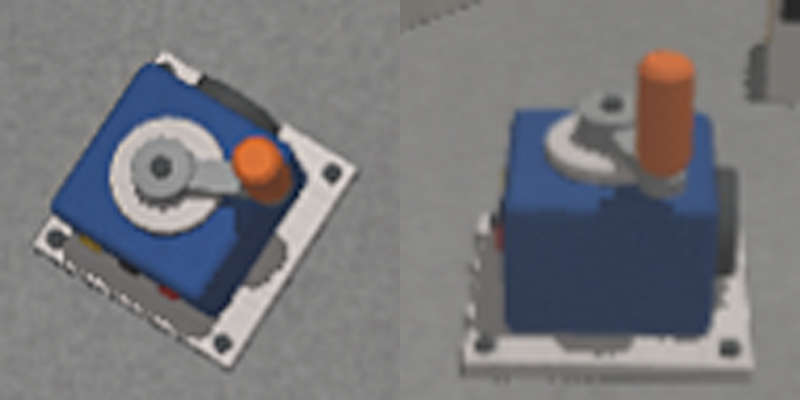

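The crops confirm it: blue box, white plate, orange knob. In the top view the knob's top is at about (221,187) and the hub hole at (198,189). In the side view they are at (293,148) and (282,156).

```bash
cat > h.py <<'E'
from bench import *
import cv2,numpy as np
from scipy.optimize import least_squares
def ray(n,px):
    c=camera_info(n);K=c["intrinsics"];R,_=cv2.Rodrigues(c["rvec"]);t=c["tvec"]
    u=cv2.undistortPoints(np.array([[px]],float),K,np.array([c["k1"],0,0,0.]))[0,0]
    return -R.T@t, R.T@np.array([u[0],u[1],1])
def atz(n,px,z):
    o,d=ray(n,px); return o+d*(z-o[2])/d[2]
def proj(n,P):
    c=camera_info(n)
    return cv2.projectPoints(np.atleast_2d(np.array(P,float)),c["rvec"],c["tvec"],c["intrinsics"],np.array([c["k1"],0,0,0.]))[0][:,0]
def tri(a,b):
    A=[];r=[]
    for n,p in (("top",a),("side",b)):
        o,d=ray(n,p);d/=np.linalg.norm(d);M=np.eye(3)-np.outer(d,d);A.append(M);r.append(M@o)
    x=np.linalg.lstsq(np.vstack(A),np.hstack(r),rcond=None)
    return x[0]
E
python3 - <<'E'
from h import *
k=[221,187.2];h=[198,189.3];ks=[293.2,148];hs=[282.2,155.6]
print("knob",atz("top",k,.152),atz("side",ks,.152),tri(k,ks))
print("hub",atz("top",h,.104),atz("side",hs,.104),tri(h,hs))
A=atz("top",h,.104);B=atz("top",k,.152);print(np.linalg.norm((A-B)[:2]))
print("black",atz("top",[344,159],.152))
# plate corners
from h import ray
for p in ((36,244),(228,368),(357,168),(160,52)):
    print(atz("top",[160+p[0]/4.21-.4,150+p[1]/4.21-.4],.008))
E
```

```text
knob [0.53578916 0.13290754 0.152     ] [0.52901989 0.12722899 0.152     ] [0.53543001 0.13430609 0.14764912]
hub [0.54268712 0.18876098 0.104     ] [0.54052363 0.18903797 0.104     ] [0.54184452 0.18927651 0.1036838 ]
0.05627777464537869
black [ 0.59468041 -0.11097313  0.152     ]
[0.52196401 0.27679616 0.008     ]
[0.45445152 0.1683311  0.008     ]
[0.56490507 0.10106095 0.008     ]
[0.63076721 0.21248606 0.008     ]
```

Checks agree. The axis comes out at about (0.5425, 0.189), the plate's centre is the same, and the knob radius measures 56 mm against the 55 given. The start direction is −y. I'll approach with the jaws opening radially, so that closing them cannot turn the crank.

```bash
cat >> h.py <<'E'
AX=np.array([.5422,.1892]); K0=np.array([.5357,.1342])
u=(AX-K0)/np.linalg.norm(AX-K0); a=np.arctan2(u[0],u[1])
ROT=-np.pi*np.array([np.sin(a/2),np.cos(a/2),0])
E
python3 - <<'E'
from h import *
print(np.linalg.norm(AX-K0),a,cv2.Rodrigues(ROT)[0].round(3).tolist())
for t in np.arange(0,360,45):
    r=np.radians(t);c,s=np.cos(r),np.sin(r)
    v=np.array([[c,s],[-s,c]])@(K0-AX)
    print(t,(AX+v).round(3),solve_ik([*(AX+v),.112],ROT))
move_pose([*K0,.20],ROT)
command_gripper(.6)
s=get_state();print(s["clock"],s["ee_pos"],s["width"],s["wrist_force"])
for n in ("side","top"):
    im=capture(n); cv2.imwrite(f"pics/{n}1.png",im[:,:,::-1])
a_=cv2.imread("pics/top1.png")[130:250,140:300]; b=cv2.imread("pics/side1.png")[90:210,220:380]
cv2.imwrite("pics/crop1.png",np.hstack([cv2.resize(x,None,fx=2.5,fy=2.5,interpolation=cv2.INTER_CUBIC) for x in(a_,b)]))
E
```

```text
0.055382759050087056 0.11763617067829678 [[-0.993, 0.117, -0.0], [0.117, 0.993, 0.0], [0.0, -0.0, -1.0]]
0 [0.536 0.134] [ 1.61161509e-01  4.87946762e-01  1.73973335e+00 -4.44089210e-16
  9.13912539e-01 -1.29199865e+00]
45 [0.499 0.155] [ 2.12000681e-01  4.41236834e-01  1.81861602e+00 -4.44089210e-16
  8.81739800e-01 -1.24115948e+00]
90 [0.487 0.196] [ 2.93274848e-01  4.45610184e-01  1.81131672e+00 -4.44089210e-16
  8.84665750e-01 -1.15988531e+00]
135 [0.508 0.233] [ 0.34626494  0.49796855  1.7225545   0.          0.9210696  -1.10689521]
180 [0.549 0.244] [ 0.34122975  0.56413816  1.60708413  0.          0.97037036 -1.1119304 ]
225 [0.586 0.223] [ 0.29029415  0.60651268  1.53143724  0.          1.00364273 -1.16286601]
270 [0.597 0.183] [ 2.22360135e-01  6.02675660e-01  1.53833740e+00 -4.44089210e-16
  1.00057960e+00 -1.23080002e+00]
315 [0.576 0.146] [ 1.69291055e-01  5.54635509e-01  1.62387410e+00 -4.44089210e-16
  9.63083049e-01 -1.28386910e+00]
2.775 [0.53569488 0.13418363 0.20000389] 0.5970123822947473 [-0.3361253   0.03289989 -0.09253819]
```

View pics/crop1.png

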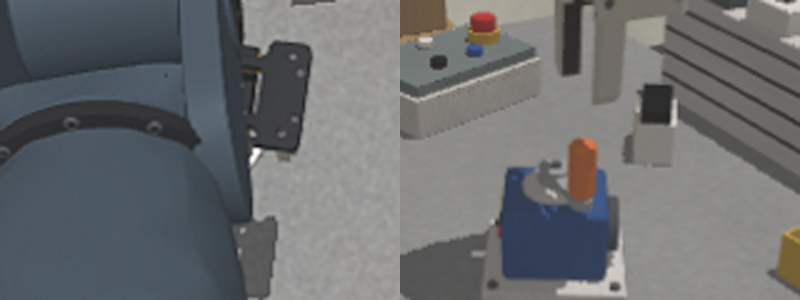

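The fingers are above the orange knob in the side view; the top view is blocked by the arm. I'll descend and grip, then check.

```bash
python3 - <<'E'
from h import *
print(move_straight([*K0,.112],max_speed=.08,contact_N=8))
s=get_state();print(s["clock"],s["ee_pos"],s["wrist_force"])
im=capture("side"); cv2.imwrite("pics/side2.png",im[:,:,::-1])
command_gripper(0.0)
s=get_state();print(s["clock"],s["ee_pos"],s["wrist_force"],s["ft_torque"],s["width"])
im2=capture("side"); cv2.imwrite("pics/side3.png",im2[:,:,::-1])
cv2.imwrite("pics/crop2.png",np.hstack([cv2.resize(x[90:210,220:380,::-1],None,fx=2.5,fy=2.5,interpolation=cv2.INTER_CUBIC) for x in(im,im2)]))
E
```

```text
False
4.125 [0.53602438 0.13422946 0.11251326] [ 0.14906231 -0.27649052  0.12218123]
4.8 [0.53568955 0.13420824 0.11202551] [-0.55822052 -0.54745798 -0.06749154] [-0.00753     0.02808349 -0.03048753] 0.25259688380208484
```

View pics/crop2.png

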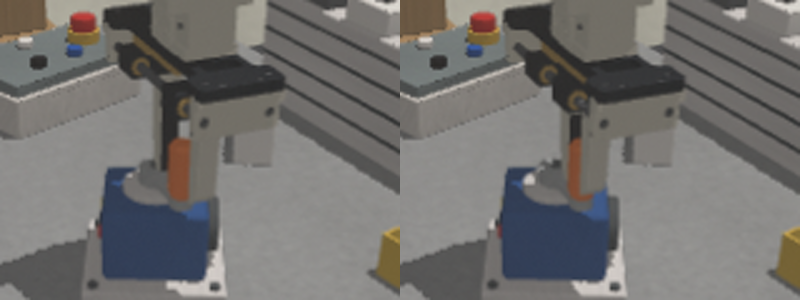

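The width is 23.5 mm, which matches the 24 mm knob, and the side load is about 0. The knob is held and centred. I'll start winding with a few segments to check timing and forces.

```bash
cat >> h.py <<'E'
def circ(t,ax=AX):
    r=np.radians(t);c,s=np.cos(r),np.sin(r)
    v=np.array([[c,s],[-s,c]])@(K0-ax)
    return [*(ax+v),.112]
def seg(t,sp=.06,ax=AX):
    move_straight(circ(t,ax),max_speed=sp)
    s=get_state(); f=s["wrist_force"]
    d=np.array(circ(t,ax)[:2])-ax; d/=np.linalg.norm(d); tg=np.array([d[1],-d[0]])
    print(t,round(s["clock"],2),"rad %.1f tan %.1f z %.1f w %.3f err %s"%(f[:2]@d,f[:2]@tg,f[2],s["width"],((s["ee_pos"]-circ(t,ax))*1000).round(1)))
E
python3 - <<'E'
from h import *
for t in (15,30,45,60,75,90): seg(t)
E
```

```text
15 5.24 rad -2.9 tan 3.0 z 0.2 w 0.252 err [-0.5  0.4  0. ]
30 5.63 rad -5.1 tan 1.7 z -1.6 w 0.252 err [-0.5  0.9  0. ]
45 6.03 rad -7.0 tan 1.2 z -3.3 w 0.252 err [-0.3  1.3  0.1]
60 6.42 rad -8.2 tan 2.2 z -6.4 w 0.255 err [0.3 1.3 0.1]
75 6.81 rad -11.7 tan 2.3 z -7.7 w 0.252 err [0.7 1.1 0.1]
90 7.2 rad -11.1 tan 2.6 z -8.1 w 0.249 err [1.1 0.7 0.1]
```

Inward radial load is growing to 11 N, so the axis estimate is about 1 mm off. I'll shift the axis by (+0.9, −0.6) mm, which also brings the radius to the stated 55 mm, and continue.

```bash
python3 - <<'E'
from h import *
A2=AX+[.0009,-.0006]; print(np.linalg.norm(K0-A2))
for t in range(105,241,15): seg(t,ax=A2)
im=capture("side"); cv2.imwrite("pics/side4.png",im[:,:,::-1])
E
```

```text
0.05490100181235313
105 7.6 rad -2.6 tan 1.4 z -1.5 w 0.248 err [-0.1  0.5  0. ]
120 7.99 rad -0.3 tan 2.7 z -0.1 w 0.252 err [0.2 0.7 0. ]
135 8.38 rad 2.0 tan 3.6 z 0.9 w 0.253 err [0.3 0.5 0. ]
150 8.78 rad 4.4 tan 2.8 z 0.1 w 0.252 err [0.3 0.3 0. ]
165 9.17 rad 4.9 tan 2.8 z -0.1 w 0.252 err [0.3 0.1 0.1]
180 9.56 rad 4.7 tan 2.0 z -0.4 w 0.248 err [0.4 0.  0.1]
195 9.95 rad 5.1 tan 2.5 z -1.4 w 0.256 err [ 0.4 -0.1  0.1]
210 10.34 rad 4.5 tan 3.6 z -2.1 w 0.254 err [ 0.4 -0.3  0.1]
225 10.73 rad 4.0 tan 2.0 z -0.5 w 0.253 err [ 0.2 -0.3  0.1]
240 11.12 rad 4.2 tan 2.6 z 0.4 w 0.253 err [ 0.1 -0.3  0.1]
```

View pics/side4.png

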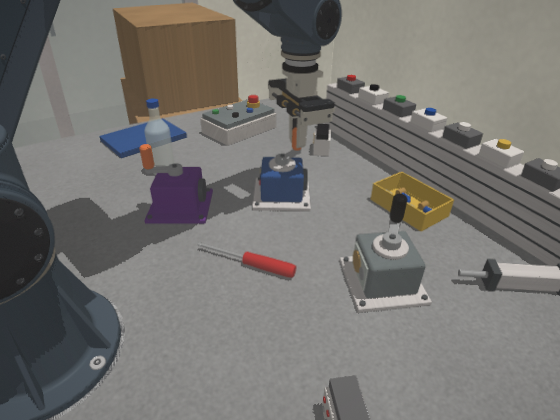

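The crank is following: the gripper and the orange knob at about (296,137) are now on the far side of the hub. Loads are small, so I'll continue to 720°.

```bash
python3 - <<'E'
from h import *
A2=AX+[.0009,-.0004]
for t in range(255,721,15): seg(t,ax=A2)
hold(.3)
s=get_state();print(s["clock"],s["ee_pos"],s["wrist_force"],s["width"])
im=capture("side"); cv2.imwrite("pics/side5.png",im[:,:,::-1])
im0=cv2.imread("pics/side3.png")
cv2.imwrite("pics/crop5.png",np.hstack([cv2.resize(x[90:210,220:380],None,fx=2.5,fy=2.5,interpolation=cv2.INTER_CUBIC) for x in(im0,im[:,:,::-1])]))
E
```

```text
255 11.56 rad 2.7 tan 2.8 z 1.6 w 0.250 err [-0.2 -0.4  0. ]
270 11.95 rad 1.2 tan 2.8 z 3.9 w 0.251 err [-0.3 -0.4 -0. ]
285 12.34 rad 0.3 tan 1.1 z 4.2 w 0.249 err [-0.3 -0.3 -0. ]
300 12.73 rad 0.2 tan 2.7 z 3.8 w 0.253 err [-0.4 -0.3 -0. ]
315 13.12 rad 0.6 tan 3.2 z 4.3 w 0.255 err [-0.6 -0.3 -0.1]
330 13.52 rad 0.8 tan 2.5 z 4.0 w 0.253 err [-0.6 -0.2 -0.1]
345 13.91 rad 1.2 tan 3.4 z 4.0 w 0.248 err [-0.6 -0.  -0.1]
360 14.3 rad 1.3 tan 2.3 z 4.4 w 0.256 err [-0.5  0.1 -0.1]
375 14.69 rad 0.8 tan 3.1 z 3.8 w 0.254 err [-0.4  0.2 -0.1]
390 15.08 rad 1.3 tan 2.2 z 3.6 w 0.255 err [-0.3  0.2 -0.1]
405 15.47 rad 1.7 tan 3.2 z 4.6 w 0.251 err [-0.2  0.2 -0. ]
420 15.87 rad 1.8 tan 2.1 z 2.9 w 0.255 err [-0.1  0.3 -0. ]
435 16.26 rad 2.9 tan 2.5 z 3.4 w 0.250 err [ 0.   0.3 -0. ]
450 16.65 rad 2.5 tan 2.9 z 1.5 w 0.251 err [0.1 0.3 0. ]
465 17.04 rad 3.2 tan 2.8 z 0.3 w 0.250 err [0.2 0.3 0. ]
480 17.43 rad 2.3 tan 2.3 z 1.1 w 0.253 err [0.3 0.3 0. ]
495 17.82 rad 1.6 tan 2.7 z -0.8 w 0.252 err [0.5 0.2 0. ]
510 18.22 rad 1.2 tan 1.8 z 0.3 w 0.252 err [0.6 0.1 0. ]
525 18.61 rad 0.4
[... 244 characters left out ...]
2.9 tan 2.7 z 3.0 w 0.252 err [ 0.3 -0.7 -0. ]
600 20.57 rad -2.9 tan 2.8 z 2.6 w 0.252 err [ 0.2 -0.8  0. ]
615 20.96 rad -3.0 tan 2.4 z 2.7 w 0.251 err [-0.  -0.8 -0. ]
630 21.35 rad -3.2 tan 2.3 z 4.2 w 0.255 err [-0.2 -0.7 -0. ]
645 21.74 rad -3.4 tan 2.7 z 2.6 w 0.249 err [-0.3 -0.7 -0. ]
660 22.13 rad -2.8 tan 2.5 z 2.3 w 0.256 err [-0.5 -0.6 -0. ]
675 22.52 rad -2.0 tan 3.2 z 1.8 w 0.255 err [-0.6 -0.5 -0. ]
690 22.92 rad -1.3 tan 2.9 z 2.0 w 0.253 err [-0.7 -0.3 -0. ]
705 23.31 rad -1.0 tan 3.0 z 2.6 w 0.253 err [-0.7 -0.1 -0. ]
720 23.7 rad 0.4 tan 1.9 z 2.6 w 0.256 err [-0.7  0.1 -0. ]
24.0 [0.53566717 0.13419246 0.11197535] [-3.23010699  1.48107436  3.02627272] 0.24873253110503904
```

View pics/crop5.png

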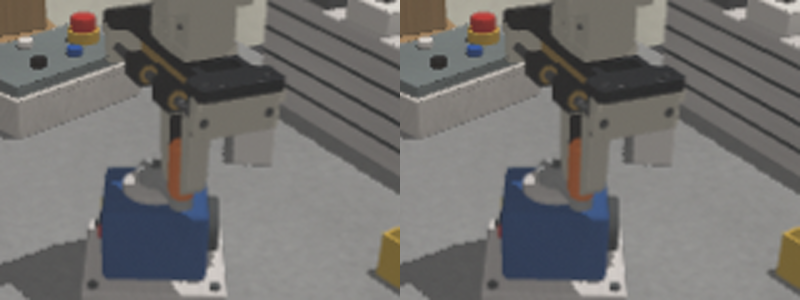

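The TCP is back within 0.1 mm of the grasp pose and the picture matches. I'll release, rise, return to the start pose, and compare both views with the first pictures.

```bash
python3 - <<'E'
from h import *
command_gripper(.6); 
move_straight([*K0,.22],max_speed=.1)
command_gripper(1.0)
move_joints([1.148,.351,1.652,0,1.139,-.085])
hold(.3)
s=get_state();print(s["clock"],s["wrist_force"])
R=[]
for n,(x,y,w) in (("top",(160,150,95)),("side",(240,135,80))):
    im=capture(n)[:,:,::-1].copy(); cv2.imwrite(f"pics/{n}6.png",im); i0=cv2.imread(f"pics/{n}0.png")
    for j in (i0,im):
        c=j[y:y+w,x:x+w].astype(int); m=(c[...,2]>c[...,0]+60)&(c[...,2]>c[...,1]+30)
        yy,xx=np.nonzero(m[:60] if n=="top" else m); print(n,len(xx),x+xx.mean(),y+yy.mean())
        if n=="top" or 1: R.append(cv2.resize(j[y:y+w,x:x+w],(290,290),interpolation=cv2.INTER_CUBIC))
    print("other diff",n,np.abs(im.astype(int)-i0).max(2).__gt__(40).sum())
cv2.imwrite("pics/crop6.png",np.vstack([np.hstack(R[:2]),np.hstack(R[2:])]))
E
```

```text
28.9833 [-0.06916378  0.36424625  0.41726717]
top 133 221.3308270676692 189.3233082706767
top 135 221.35555555555555 189.4148148148148
other diff top 26
side 235 292.53617021276597 156.62553191489363
side 235 292.4936170212766 156.69787234042553
other diff side 3
```

View pics/crop6.png

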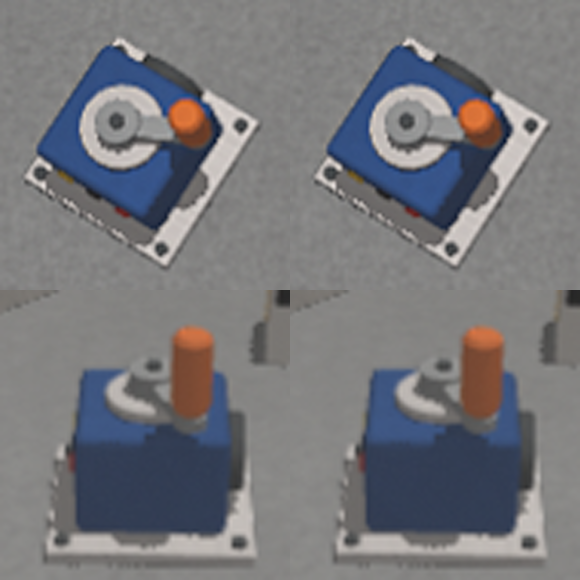

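The knob is back to within about 0.1 px (0.2 mm) of its start in both views, and almost nothing else in the pictures differs. Handing in.

```bash
python3 -c "
from bench import *
print(finish_job())"
```

```text
the job is handed in; nothing more can be done
None
```

I wound the blue stand's orange-knobbed crank two full turns clockwise (720°), let go of the knob and moved the arm back to its start pose. The job was handed in at about 29 s, against the 58 s limit.

- **Knob position:** it sits within about 0.1 px of where it started in both camera views, roughly 0.2 mm.
- **Number of turns:** there is no direct reading of the crank angle or the pulse counter. The two turns rest on the commanded path, the grip width staying at about 23.5 mm throughout, and the matching before and after pictures.
- **Forces:** the highest I logged at the wrist was about 14 N, early in the first turn, because my axis estimate was about 1 mm off. I corrected it at 90°, and the logged side load stayed at about 6 N or less after that.
- **Bystanders:** the arm never went near the grey or purple stands. Comparing whole pictures from before and after, only 26 pixels changed noticeably in the top view and 3 in the side view. I did not look into which pixels those were.

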